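# Reload the analyser tray in reverse order

### The arm

A 6-joint arm with a two-finger parallel gripper is mounted at the origin on the work surface. World frame = base frame: x ahead of the robot, y to its left, z up, the work surface at z = 0. Lengths are in m, angles in rad, forces in N, time in s.
With the tool pointing down it reaches from about 0.375 to 0.9 m from the base axis. Payload 3.1 kg.
Tool frame: the origin (TCP) lies midway between the tips of the shut fingers; the grasp point (between the pads) lies 19 mm behind it; z points along the fingers, y is the line along which they close (so a half turn about z gives the same grasp; the last joint's range is limited). The gripper opens to 87 mm and grips with 3 to 60 N. Pads are 19 mm wide; open, the fingers measure 117 mm over their backs; the gripper's body (75 mm by 190 mm) begins 51 mm behind the grasp point.
Start: joints at [1.167, 0.527, 1.433, -0, 1.181, -0.178], TCP at [0.14, 0.609, 0.223] pointing down, gripper open.
Joint ranges: [-3.08, 3.08], [-0.75, 2.2], [0.22, 2.44], [-1.43, 4.57], [0, 2.65], [-2.85, 2.85]. Speed limits (rad/s): [2.79, 2.79, 3.14, 3.14, 3.14, 3.14].

### API

Orientations are given as a unit quaternion [x, y, z, w].
In Python, from rig import get_obs, cams, job gives the robot as it stands.
- The arm moves only by the tool servo_tool, never from a script. Its argument "moves" is text: rows parted by semicolons, each of 5 numbers parted by spaces: the shift along the tool's x, y, z in m, then the turn about the tool's z in degrees, then the finger opening in m, from 0 to 0.087. In form: dx dy dz spin claw; .... A call has 1 to 10 rows; each row is the pose to reach, as a shift and turn from the pose commanded when the call began, along the tool's axes at that moment; what a row does not reach only later rows make up. A row lasts 1/12 s, in which the tool goes at most 41.7 mm and 7.16 degrees, less where a joint would pass 70% of its speed; a pose out of reach is approached as far as the arm can. A call with a gripper value outside its range is refused whole. The fingers move at their own pace and stop on an object; "grip_force" is the grip in N (left out, the last holds). Time passes only in rows, so rows that repeat a pose let the fingers close. It gives the time, the measured TCP pose, the force, the opening and the grip force at its end, in the units of the state.
- get_obs(): the state, without advancing time (a new reading comes with each control period).
- cams.camera(name): name is "scene" or "top" or "wrist"; returns the picture (400x640x3 uint8, blue, green, red); there is no depth.
- cams.camera_model(name): a dict with "fx", "fy", "cx", "cy" (pixels), "R" (3x3) and "t" (3): a world point X has camera coordinates R X + t. Camera axes: x right, y down, z forward; pixel columns grow to the right and rows downward; lengths in m; the calibration is good to about 2 mm. A picture is of the moment at which its call begins: read the wrist's pose just before it. camera_model takes no time and is no camera call; for the wrist camera it gives the pose at the moment of the call.
- job.hand_in(): hands the job in; it is judged then, once.
The state is a dict: "time": time; "q": joint angles; "joint_velocities": joint speeds; "joint_torque": joint torques, N m; "position": TCP position; "tool_rot": TCP orientation; "ft_force": force on the tool from outside, world axes, zero at the start; "moment": the same for the moment, N m; "grip_width": finger opening in m; "grip_force": force on a finger pad.
Only numpy, scipy, OpenCV 4.12 (cv2) and the standard library are available. Lean on these libraries where they do the work, as an engineer would, in place of code of your own. Each camera call takes 0.05 s, during which the arm holds its last target. There are 200 camera calls.

### The job

Move the four sample containers one by one from the steel carrying rack to the white loading tray of the analyser, in reverse order: the one standing at the robot's left end of the rack goes into the place at the robot's right end of the tray, the next one beside it, and so on, until the one from the right end of the rack stands at the left end of the tray. Stand each one upright and flat on the floor of its own place, without ever tipping one over, and let go of them all.

Things in the scene. Friction and masses are not known exactly. Their poses are not given: they have to be found in the camera images.
- jar: Squat specimen jar: round pale body 40 mm in diameter and 32 mm high under a broad white screw lid 44 mm in diameter and 20 mm high; 52 mm tall in all, about 70 g. Origin: centre of its underside, z up. Stands upright in one of the four seats at the start, 11 mm above the table; which seat varies from run to run.
- dropper: Dropper bottle: round pale body 30 mm in diameter, straight up to 54 mm, then a shoulder, a narrow neck and a pointed white nozzle; 82 mm tall in all, about 45 g. Origin: centre of its underside, z up. Stands upright in one of the four seats at the start, 11 mm above the table; which seat varies from run to run.
- square: Square reagent bottle: pale body 34 x 34 mm and 52 mm high, with a round white cap 22 mm in diameter on top; 68 mm tall in all, about 75 g. Its x and y axes are square to its sides and at the start parallel to the carrying rack's. Origin: centre of its underside, z up. Stands upright in one of the four seats at the start, 11 mm above the table; which seat varies from run to run.
- tube: Self-standing sample tube: slim pale tube 22 mm in diameter on a flat round foot 32 mm in diameter and 4 mm thick, with a white cap 25 mm in diameter from 62 mm up; 74 mm tall in all, about 40 g. Origin: centre of its underside, z up. Stands upright in one of the four seats at the start, 11 mm above the table; which seat varies from run to run.
- carrier: Carrying rack, fixed: steel slab 64 x 236 x 6 mm (x, y, z), a 26 mm high plate with a small outward lip at each end (264 mm over all), four grey seats in a row at y = -84, -28, 28, 84 mm. Origin: centre of its underside. x points away from the robot, y to the robot's left, give or take 17 degrees. On the robot's left or right, varying from run to run.
- tray: Analyser's loading tray, fixed: white plastic, 62 x 236 x 14 mm, empty at the start. Four places in a row centred at x = 0, y = -84, -28, 28, 84 mm, each 52 x 52 mm inside, floor 4 mm above the table, walls 10 mm high above it. Origin: centre of its underside. x points away from the robot, y to the robot's left, give or take 17 degrees. On the other side from the carrying rack.
- seat0: The seat in which the specimen jar stands at the start: grey square 52 x 52 mm, 5 mm thick with a 3 mm raised lip around it, fixed in the carrying rack. Origin: centre of its underside, 6 mm above the table; what stands in it stands 5 mm above this origin. It never moves.
- seat1: The seat in which the dropper bottle stands at the start: grey square 52 x 52 mm, 5 mm thick with a 3 mm raised lip around it, fixed in the carrying rack. Origin: centre of its underside, 6 mm above the table; what stands in it stands 5 mm above this origin. It never moves.
- seat2: The seat in which the square bottle stands at the start: grey square 52 x 52 mm, 5 mm thick with a 3 mm raised lip around it, fixed in the carrying rack. Origin: centre of its underside, 6 mm above the table; what stands in it stands 5 mm above this origin. It never moves.
- seat3: The seat in which the sample tube stands at the start: grey square 52 x 52 mm, 5 mm thick with a 3 mm raised lip around it, fixed in the carrying rack. Origin: centre of its underside, 6 mm above the table; what stands in it stands 5 mm above this origin. It never moves.
Mind the look-alikes: they are no part of the job. What is shaped like the square but blue or purple is not meant. What is shaped like the tube but brown is not meant.

How it is judged:
By the outcome, as a careful person would: the job done as asked, in the order asked, and still so for the second after the job is handed in, with the robot touching nothing.
It also fails if it takes over 106 s, if anything falls off the work surface, if the arm or the gripper's body presses on something with over 40 N, if the wrist force passes 120 N, or if a joint passes its speed limit or range.

## Working session

There is one attempt and no reset: what is moved stays moved. The work goes in short steps, Python scripts to look and compute and a tool call to move; the robot and the scene stay as the last step left them, time stands still between calls to the robot, and variables do not carry over. Pictures are saved under pics/ and viewed, at most 14 in all, crops included, and the job is handed in when it is done.

Besides the shell and the picture viewer there is one more tool, called after "Call:" in YAML: its name, and indented under it one key for each argument. servo_tool: Moves the arm, as the interface text tells. Its arguments: {"type":"object","properties":{"moves":{"type":"string"},"grip_force":{"type":"number"}},"required":["moves"]}

```bash
mkdir -p pics
cat > h.py <<'E'
import numpy as np,cv2
from rig import get_obs,cams,job
def ray(n,u,v,z,m=None):
    m=m or cams.camera_model(n);R=np.array(m["R"]);t=np.array(m["t"])
    d=R.T@np.array([(u-m["cx"])/m["fx"],(v-m["cy"])/m["fy"],1]);c=-R.T@t
    return c+d*(z-c[2])/d[2]
def proj(n,X,m=None):
    m=m or cams.camera_model(n);p=np.array(m["R"])@np.array(X)+np.array(m["t"])
    return np.array([m["cx"]+m["fx"]*p[0]/p[2],m["cy"]+m["fy"]*p[1]/p[2]])
E
python3 - <<'E'
from h import *
for n in("top","scene"):
    cv2.imwrite(f"pics/{n}0.png",cams.camera(n)); m=cams.camera_model(n)
    R=np.array(m["R"]);print(n,-R.T@np.array(m["t"]),R[2],m["fx"])
o=get_obs();print(o["time"],o["position"],o["tool_rot"])
E
```

```text
top [ 0.41818345 -0.04729849  1.14412103] [ 0.12260774 -0.00638632 -0.99243466] 461.7335449956446
scene [ 1.33655188 -0.54955742  0.61912862] [-0.72990555  0.46459525 -0.50138722] 414.8793768027525
0.1 [0.13963284 0.60852069 0.22167124] [ 1.12654259e-01  9.93633755e-01 -9.49829928e-04 -2.78470449e-04]
```

View pics/top0.png

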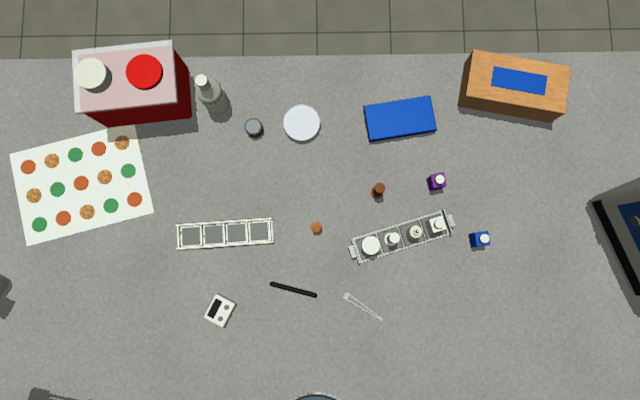

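View pics/scene0.png

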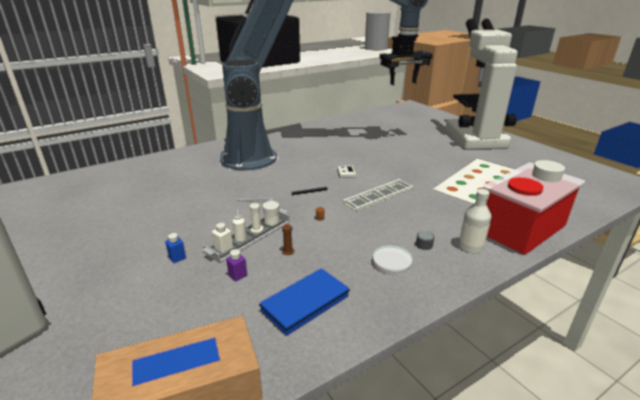

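The scene runs, from the robot's left, jar (371,245), tube (393,239), dropper (415,232), square (437,225). The tray is at about (225,234). Next I'll take the positions.

Run:
```python
from h import *
im=cv2.imread("pics/top0.png")
a=cv2.resize(im[205:270,340:460],None,fx=6,fy=6,interpolation=cv2.INTER_CUBIC)
b=cv2.resize(im[205:260,165:285],None,fx=6,fy=6,interpolation=cv2.INTER_CUBIC)[:200*2]
b=b[:210+60]
cv2.imwrite("pics/crop.png",cv2.resize(np.vstack([a[:330],b]),(720,600)))
# tray via white mask
g=im.astype(int); m=(g.min(2)>185).astype(np.uint8)
sub=np.zeros_like(m);sub[210:256,170:280]=m[210:256,170:280]
pts=np.argwhere(sub)[:,::-1].astype(np.float32)
r=cv2.minAreaRect(pts);print(r)
c=cv2.boxPoints(r);W=np.array([ray("top",*p,0.014)[:2] for p in c]);print(W)
for i in range(4):print(np.linalg.norm(W[i]-W[i-1]))
print("tray c",W.mean(0))
# white caps
sub=np.zeros_like(m);sub[210:260,350:450]=m[210:260,350:450]
n,l,s,ce=cv2.connectedComponentsWithStats(sub)
for i in range(1,n):
    if s[i,4]>15:print(s[i],ce[i],[ray("top",*ce[i],z)[:2].round(4) for z in(.063,.085,.079)])
```

```text
((223.8789520263672, 232.7850341796875), (25.020097732543945, 97.66287994384766), 85.96228790283203)
[[0.51249394 0.33690381]
 [0.52573622 0.09852521]
 [0.46454379 0.0941874 ]
 [0.45155724 0.33101074]]
0.06122098859703124
0.2387461388971932
0.061345993068597726
0.2371791421606781
tray c [0.4885828  0.21515679]
[430 216  17  16 158] [437.93670886 223.26582278] [array([ 0.5  , -0.298]), array([ 0.4983, -0.2929]), array([ 0.4988, -0.2943])]
[410 225  12  12  70] [415.45714286 230.28571429] [array([ 0.4843, -0.2445]), array([ 0.483 , -0.2405]), array([ 0.4833, -0.2416])]
[350 226  41  34 115] [359.80869565 243.49565217] [array([ 0.4555, -0.1134]), array([ 0.4547, -0.112 ]), array([ 0.4549, -0.1124])]
[385 232  15  12 105] [392.6 237. ] [array([ 0.4694, -0.1904]), array([ 0.4684, -0.1875]), array([ 0.4687, -0.1883])]
[362 236  19  18 260] [370.60384615 244.55769231] [array([ 0.4526, -0.1385]), array([ 0.4519, -0.1367]), array([ 0.4521, -0.1372])]
```

View pics/crop.png

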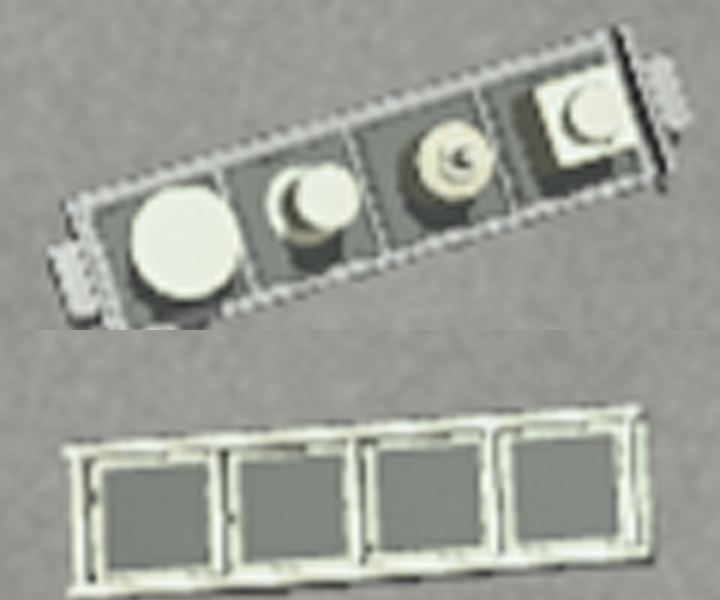

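```bash
cat >> h.py <<'E'
from scipy.spatial.transform import Rotation as Ro
def to(x,y,z,yaw=None):
    "shift and spin to TCP xyz with tool y at world angle yaw (mod 180)"
    o=get_obs();M=Ro.from_quat(o["tool_rot"]).as_matrix()
    d=M.T@(np.array([x,y,z])-o["position"]); s=0
    cur=np.degrees(np.arctan2(M[1,1],M[0,1]))
    if yaw is not None: s=-((yaw-cur+90)%180-90)
    print("d mm",(d*1e3).round(1),"spin",round(s,1),"| pos",np.round(o["position"],4),"yaw",cur.round(1),"tilt",M[2,2].round(4),"t",o["time"],"w",o["grip_width"],"f",np.round(o["ft_force"],1),"q",np.round(o["q"],2)[[0,5]])
E
python3 -c "
from h import *
to(.46,.2,.30,3.2)
m=cams.camera_model('wrist');R=np.array(m['R']);print(-R.T@np.array(m['t']),R[2],m['fx'],m['cx'])"
```

```text
d mm [-403.7 -326.6  -77.8] spin 73.9 | pos [0.1396 0.6085 0.2217] yaw 77.1 tilt -1.0 t 0.1 w 0.08693368945263309 f [-0.  -0.1 -0.9] q [ 1.17 -0.18]
[0.0702444  0.62493332 0.38322043] [ 0.25210296 -0.05962645 -0.96586168] 296.6550701245583 318.7872506242294
```

Call:
servo_tool:
  moves: "-0.015 -0.012 -0.040 3 0.087; -0.045 -0.036 -0.078 8 0.087; -0.073 -0.059 -0.078 14 0.087; -0.101 -0.082 -0.078 20 0.087; -0.129 -0.104 -0.078 26 0.087; -0.157 -0.127 -0.078 32 0.087; -0.185 -0.150 -0.078 38 0.087; -0.213 -0.172 -0.078 44 0.087; -0.241 -0.195 -0.078 50 0.087; -0.269 -0.218 -0.078 56 0.087"

```text
time: 0.93
position: [0.3537, 0.3348, 0.3003]
tool_rot: [0.568, 0.823, -0.0, -0.0]
ft_force: [0.6, 1.4, 0.4]
grip_width: 0.0873
grip_force: 0.0
```

```bash
python3 -c "
from h import *
to(.46,.2,.30,3.2)"
```

```text
d mm [-163.7   51.6    0.3] spin 17.6 | pos [0.3537 0.3348 0.3003] yaw 20.8 tilt -1.0 t 0.9333 w 0.0873044952999068 f [0.6 1.4 0.4] q [0.53 0.17]
```

Call:
servo_tool:
  moves: "-0.030 0.010 0 4 0.087; -0.060 0.020 0 8 0.087; -0.090 0.030 0 12 0.087; -0.120 0.040 0 16 0.087; -0.145 0.048 0 18 0.087; -0.160 0.052 0 18 0.087; -0.160 0.052 0 18 0.087; -0.160 0.052 0 18 0.087; -0.160 0.052 0 18 0.087"

```text
time: 1.68
position: [0.4584, 0.2062, 0.3002]
tool_rot: [0.688, 0.726, -0.0, -0.001]
ft_force: [-0.6, -0.3, -0.3]
grip_width: 0.0874
grip_force: 0.0
```

```bash
python3 -c "
from h import *
to(.45,-.15,.30,16.5)
m=cams.camera_model('wrist');im=cams.camera('wrist');cv2.imwrite('pics/w1.png',im)
import pickle;pickle.dump(m,open('w1.pkl','wb'))
for y in(-.118,.118):
  for x in(-.031,.031):
    c,s=np.cos(np.radians(3.2)),np.sin(np.radians(3.2));print(proj('wrist',[.4886+c*x-s*y,.2152+s*x+c*y,.014],m).round())
"
```

```text
d mm [-3.552e+02 -2.750e+01  1.000e-01] spin -13.4 | pos [0.4584 0.2062 0.3002] yaw 3.1 tilt -1.0 t 1.6833 w 0.08740042781432454 f [-0.6 -0.3 -0.3] q [0.2  0.15]
[319. 239.]
[357. 239.]
[319.  83.]
[363.  83.]
```

View pics/w1.png

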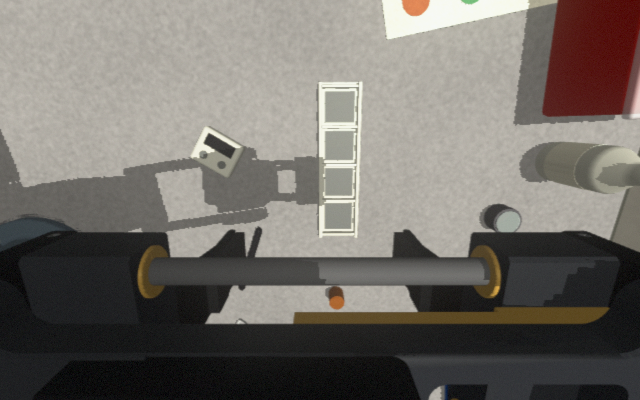

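The wrist picture shows the tray at columns 319–362, rows 82–237, within 2 px of my prediction. Next I move to the rack.

Call:
servo_tool:
  moves: "-0.020 -0.002 0 -2 0.087; -0.060 -0.005 0 -4 0.087; -0.100 -0.008 0 -6 0.087; -0.140 -0.011 0 -8 0.087; -0.180 -0.014 0 -10 0.087; -0.220 -0.018 0 -12 0.087; -0.260 -0.022 0 -13.4 0.087; -0.295 -0.026 0 -13.4 0.087; -0.320 -0.027 0 -13.4 0.087; -0.320 -0.027 0 -13.4 0.087"

```text
time: 2.57
position: [0.4501, -0.1186, 0.3008]
tool_rot: [0.6, 0.8, -0.001, 0.001]
ft_force: [-0.3, 0.6, -0.6]
grip_width: 0.087
grip_force: 0.0
```

Call:
servo_tool:
  moves: "0 0 0 0 0.087; 0 0 0 0 0.087; 0 0 0 0 0.087"

```text
time: 2.82
position: [0.4492, -0.1134, 0.3005]
tool_rot: [0.598, 0.802, 0.0, -0.0]
ft_force: [0.4, -0.8, 0.9]
grip_width: 0.087
grip_force: 0.0
```

Run:
```python
from h import *
import pickle
m1=pickle.load(open('w1.pkl','rb'));im=cv2.imread('pics/w1.png')
k=(im.min(2)>190).astype(np.uint8);s=k*0;s[78:242,312:370]=k[78:242,312:370]
p=np.argwhere(s)[:,::-1];
# rectify to world plane then rect
W=np.array([ray('',u,v,.014,m1)[:2] for u,v in p]);r=cv2.minAreaRect((W*1000).astype(np.float32));print("tray",r)
to(.45,-.15,.30,16.5)
m=cams.camera_model('wrist');im=cams.camera('wrist');cv2.imwrite('pics/w2.png',im);pickle.dump(m,open('w2.pkl','wb'))
```

```text
tray ((488.0546569824219, 218.5099639892578), (61.571956634521484, 234.70098876953125), 3.1729743480682373)
d mm [-35.3  -9.7   0.5] spin 0.1 | pos [ 0.4492 -0.1134  0.3005] yaw 16.6 tilt -1.0 t 2.8167 w 0.08696507220121379 f [ 0.4 -0.8  0.9] q [-0.49 -0.78]
```

View pics/w2.png

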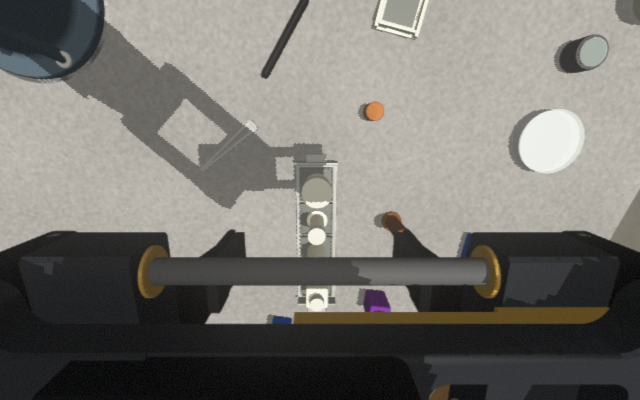

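Run:
```python
from h import *
import pickle
m2=pickle.load(open('w2.pkl','rb'));im=cv2.imread('pics/w2.png')
P=[]
for n,u,v,z in(("jar",186,243,.063),("tube",329,198,.085),("drop",462,157,.093),("sq",592,113,.079)):
    p=ray("top",340+u/6-.4,205+v/6-.4,z);P.append(p);print(n,p[:2].round(4),proj("",p,m2).round(1))
cv2.imwrite('pics/c2.png',cv2.resize(im[150:320,270:370],None,fx=3.5,fy=3.5,interpolation=cv2.INTER_CUBIC))
```

```text
jar [ 0.4514 -0.1385] [315.4 194.7]
tube [ 0.467  -0.1917] [315.1 238.2]
drop [ 0.4813 -0.2416] [314.7 275.6]
sq [ 0.4984 -0.295 ] [315.7 305.2]
```

View pics/c2.png

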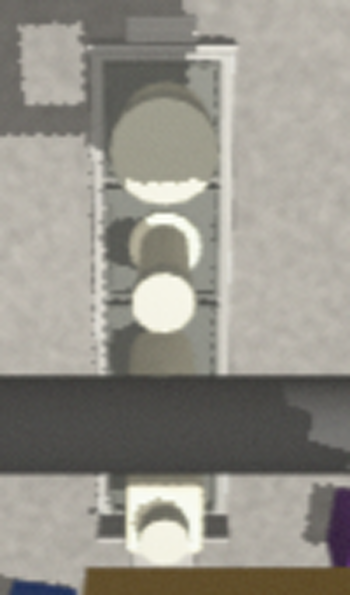

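Run:
```python
from h import *
import pickle
m2=pickle.load(open('w2.pkl','rb'))
for n,u,v,z in(("jar",316.5,192.5,.063),("tube",316.5,236,.085),("sq",270+164/3.5-.4,150+541/3.5-.4,.079)):print(n,ray("",u,v,z,m2)[:2].round(4))
to(.4515,-.1370,.16,16.6)
```

```text
jar [ 0.4519 -0.135 ]
tube [ 0.4679 -0.1881]
sq [ 0.499 -0.293]
d mm [-23.3  -4.6 140.5] spin 0.0 | pos [ 0.4493 -0.1134  0.3005] yaw 16.6 tilt -1.0 t 2.8667 w 0.08697101996544065 f [ 0.3  0.4 -0. ] q [-0.49 -0.78]
```

Call:
servo_tool:
  moves: "-0.012 -0.002 0.03 0 0.087; -0.023 -0.0045 0.07 0 0.087; -0.023 -0.0045 0.11 0 0.087; -0.023 -0.0045 0.15 0 0.087; -0.023 -0.0045 0.18 0 0.087; -0.023 -0.0045 0.20 0 0.087; -0.023 -0.0045 0.20 0 0.087; -0.023 -0.0045 0.20 0 0.087; -0.023 -0.0045 0.20 0 0.087"

```text
time: 3.62
position: [0.4527, -0.1383, 0.1016]
tool_rot: [0.598, 0.801, 0.0, 0.001]
ft_force: [-0.1, -0.4, 0.6]
grip_width: 0.0868
grip_force: 0.0
```

Run:
```python
from h import *
to(.4516,-.1368,.032,16.6)
for i in ["top"]: cv2.imwrite('pics/d.png',cams.camera("wrist"))
```

```text
d mm [ 1.8 -0.7 69.6] spin -0.1 | pos [ 0.4527 -0.1383  0.1016] yaw 16.5 tilt -1.0 t 3.6167 w 0.08677841722135908 f [-0.1 -0.4  0.6] q [-0.53 -0.82]
```

View pics/d.png

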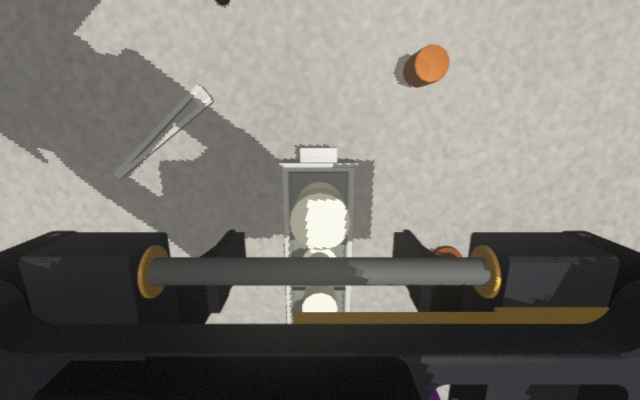

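The jar lid sits centred between the fingers at about (320,225). I descend and grip.

Call:
servo_tool:
  moves: "0.002 0 0.025 0 0.087; 0.002 0 0.05 0 0.087; 0.002 0 0.067 0 0.087; 0.002 0 0.0695 0 0.087; 0.002 0 0.0695 0 0.07; 0.002 0 0.0695 0 0.055; 0.002 0 0.0695 0 0.045; 0.002 0 0.0695 0 0.038; 0.002 0 0.0695 0 0.038; 0.002 0 0.0695 0 0.038"
  grip_force: 12

```text
time: 4.5
position: [0.4514, -0.1368, 0.0317]
tool_rot: [0.599, 0.801, 0.0, 0.001]
ft_force: [0.7, 0.2, 1.0]
grip_width: 0.0549
grip_force: 0.0
```

Call:
servo_tool:
  moves: "0 0 0 0 0.038; 0 0 0 0 0.038; 0 0 0 0 0.038; 0 0 -0.005 0 0.038; 0 0 -0.02 0 0.038; 0 0 -0.05 0 0.038; 0 0 -0.08 0 0.038; 0 0 -0.1 0 0.038; 0 0 -0.1 0 0.038"

```text
time: 5.25
position: [0.4531, -0.1377, 0.1347]
tool_rot: [0.598, 0.801, 0.0, 0.004]
ft_force: [0.2, 0.2, -1.3]
grip_width: 0.0431
grip_force: 12.0
```

```bash
cat >> h.py <<'E'
def place(k):
    "tray place k (0=right end)"
    th=np.radians(3.2);y=-.084+.056*k
    return .4883-np.sin(th)*y,.217+np.cos(th)*y
E
python3 - <<'E'
from h import *
x,y=place(0);print(x,y);to(x,y,.13,3.2)
E
```

```text
0.4929890064194258 0.13313097580871358
d mm [248.4 115.    3.9] spin 13.3 | pos [ 0.4531 -0.1377  0.1347] yaw 16.5 tilt -1.0 t 5.25 w 0.04306524455305332 f [ 0.2  0.2 -1.3] q [-0.53 -0.82]
```

Call:
servo_tool:
  moves: "0.010 0.005 0 1 0.038; 0.030 0.014 0 3 0.038; 0.055 0.026 0 5 0.038; 0.085 0.040 0 7 0.038; 0.115 0.054 0 9 0.038; 0.145 0.068 0 11 0.038; 0.175 0.082 0 13.3 0.038; 0.205 0.095 0 13.3 0.038; 0.230 0.107 0 13.3 0.038; 0.243 0.113 0 13.3 0.038"

```text
time: 6.08
position: [0.4898, 0.1314, 0.1301]
tool_rot: [0.686, 0.727, -0.0, -0.001]
ft_force: [0.4, -0.6, -0.8]
grip_width: 0.0432
grip_force: 12.0
```

Call:
servo_tool:
  moves: "0.004 0.002 0 0 0.038; 0.004 0.002 0 0 0.038; 0.004 0.002 0 0 0.038; 0.004 0.002 0 0 0.038"

```text
time: 6.42
position: [0.4919, 0.1314, 0.1307]
tool_rot: [0.688, 0.726, -0.001, -0.0]
ft_force: [0.5, -0.5, -1.3]
grip_width: 0.0436
grip_force: 12.0
```

Run:
```python
from h import *
x,y=place(0);to(x,y,.025,3.2)
cv2.imwrite('pics/e.png',cams.camera("wrist"))
```

```text
d mm [  1.7   1.3 105.6] spin -0.1 | pos [0.4919 0.1314 0.1307] yaw 3.1 tilt -1.0 t 6.4167 w 0.043555270496377835 f [ 0.5 -0.5 -1.3] q [ 0.04 -0.01]
```

View pics/e.png

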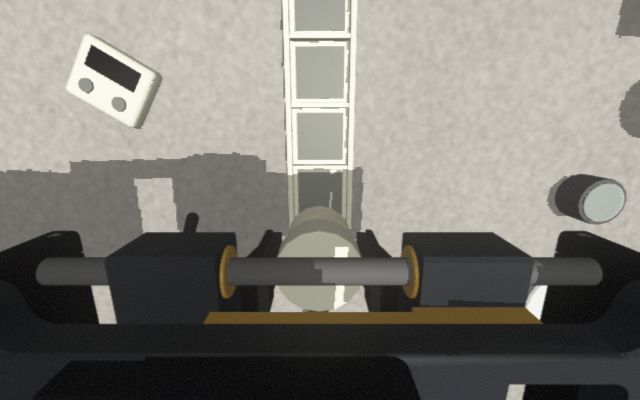

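The jar is held upright; the tray's side walls are at columns 289 and 352, and its dividers at rows 37, 105 and 167. I refine the tray pose from these.

Run:
```python
from h import *
m=cams.camera_model("wrist");im=cv2.imread("pics/e.png")
g=im[:,300:340].astype(float).mean((1,2));gg=[(i,int(g[i])) for i in range(25,180)]
print([t for t in gg if t[1]>185 or 155<t[0]<178])
print(ray("",320,105,.014,m),ray("",320,37,.014,m),ray("",320,167,.014,m))
row=im[60:90].mean((0,2));print([(i,int(row[i])) for i in range(275,368,1) if row[i]>195])
print(ray("",286,75,.014,m),ray("",354,75,.014,m))
```

```text
[(31, 244), (32, 249), (33, 246), (34, 248), (35, 249), (36, 249), (37, 232), (41, 202), (42, 234), (43, 249), (44, 249), (45, 248), (46, 198), (98, 190), (99, 247), (100, 250), (101, 249), (102, 235), (103, 247), (104, 249), (105, 249), (106, 246), (108, 214), (109, 245), (110, 250), (111, 249), (112, 228), (156, 166), (157, 165), (158, 165), (159, 183), (160, 246), (161, 249), (162, 249), (163, 246), (164, 175), (165, 198), (166, 247), (167, 248), (168, 231), (169, 188), (170, 179), (171, 175), (172, 132), (173, 109), (174, 101), (175, 100), (176, 100), (177, 100)]
[0.48776575 0.21761594 0.014     ] [0.48469541 0.27217836 0.014     ] [0.49088465 0.16219054 0.014     ]
[(275, 196), (276, 197), (277, 196), (278, 195), (285, 234), (286, 245), (287, 247), (288, 247), (289, 234), (290, 204), (291, 237), (292, 248), (293, 249), (294, 247), (295, 227), (344, 237), (345, 243), (346, 225), (350, 225), (351, 244), (352, 247), (353, 247), (354, 243), (355, 213)]
[0.45680612 0.24080164 0.014     ] [0.51592797 0.24405927 0.014     ]
```

Call:
servo_tool:
  moves: "0.001 0.001 0.02 0 0.038; 0.002 0.001 0.045 0 0.038; 0.002 0.001 0.07 0 0.038; 0.002 0.001 0.09 0 0.038; 0.002 0.001 0.098 0 0.038; 0.002 0.001 0.102 0 0.038; 0.002 0.001 0.105 0 0.038; 0.002 0.001 0.105 0 0.038; 0.002 0.001 0.105 0 0.038"

```text
time: 7.22
position: [0.494, 0.1345, 0.0269]
tool_rot: [0.687, 0.726, 0.001, 0.001]
ft_force: [0.4, 0.2, -0.5]
grip_width: 0.0434
grip_force: 12.0
```

Run:
```python
from h import *
x,y=place(0);to(x,y,.025,3.2)
```

```text
d mm [-1.3 -1.1  1.9] spin -0.1 | pos [0.494  0.1345 0.0269] yaw 3.1 tilt -1.0 t 7.2167 w 0.04338758085331092 f [ 0.4  0.2 -0.5] q [ 0.05 -0.01]
```

Call:
servo_tool:
  moves: "0 0 0.001 0 0.038; 0 0 0.0015 0 0.038; 0 0 0.002 0 0.038; 0 0 0.002 0 0.038; 0 0 0.002 0 0.055; 0 0 0.002 0 0.075; 0 0 0.002 0 0.087; 0 0 0.002 0 0.087; 0 0 0.002 0 0.087"

```text
time: 7.97
position: [0.4933, 0.1346, 0.0241]
tool_rot: [0.687, 0.726, 0.0, 0.0]
ft_force: [0.2, -0.4, -0.8]
grip_width: 0.0693
grip_force: 0.0
```

Call:
servo_tool:
  moves: "0 0 -0.005 0 0.087; 0 0 -0.02 0 0.087; 0 0 -0.05 0 0.087; 0 0 -0.085 0 0.087; 0 0 -0.12 0 0.087; 0 0 -0.12 0 0.087; 0 0 -0.12 0 0.087"

```text
time: 8.55
position: [0.4948, 0.1348, 0.1465]
tool_rot: [0.687, 0.726, 0.002, 0.002]
ft_force: [-0.6, 0.5, -0.4]
grip_width: 0.0868
grip_force: 0.0
```

Run:
```python
from h import *
to(.4675,-.190,.15,16.5)
```

```text
d mm [-322.8  -45.2   -3.8] spin -13.3 | pos [0.4948 0.1348 0.1465] yaw 3.2 tilt -1.0 t 8.55 w 0.08680198782910249 f [-0.6  0.5 -0.4] q [ 0.05 -0.01]
```

Call:
servo_tool:
  moves: "-0.015 -0.002 0 -1 0.087; -0.045 -0.006 0 -3 0.087; -0.085 -0.012 0 -5 0.087; -0.125 -0.018 0 -7 0.087; -0.165 -0.023 0 -9 0.087; -0.205 -0.029 0 -11 0.087; -0.245 -0.035 0 -13.3 0.087; -0.285 -0.040 0 -13.3 0.087; -0.313 -0.044 0 -13.3 0.087; -0.323 -0.045 0 -13.3 0.087"

```text
time: 9.38
position: [0.4656, -0.1944, 0.1429]
tool_rot: [0.6, 0.8, -0.0, -0.0]
ft_force: [0.7, 0.1, 0.8]
grip_width: 0.0869
grip_force: 0.0
```

Call:
servo_tool:
  moves: "0 0 0 0 0.087; 0 0 0 0 0.087; 0 0 0 0 0.087"

```text
time: 9.63
position: [0.4652, -0.1883, 0.1433]
tool_rot: [0.598, 0.801, 0.0, -0.002]
ft_force: [-0.1, 0.4, -0.4]
grip_width: 0.0871
grip_force: 0.0
```

Run:
```python
from h import *
to(.4675,-.190,.032,16.5)
cv2.imwrite('pics/f.png',cams.camera("wrist"));cv2.imwrite('pics/ftop.png',cams.camera("top")[190:280,150:470])
a=cv2.resize(cv2.imread('pics/ftop.png'),(640,180));b=cv2.imread('pics/f.png');cv2.imwrite('pics/fc.png',np.vstack([a,b]))
```

```text
d mm [ -2.6   1.9 111.3] spin 0.0 | pos [ 0.4652 -0.1883  0.1433] yaw 16.5 tilt -1.0 t 9.6333 w 0.08714880533228661 f [-0.1  0.4 -0.4] q [-0.61 -0.9 ]
```

View pics/fc.png

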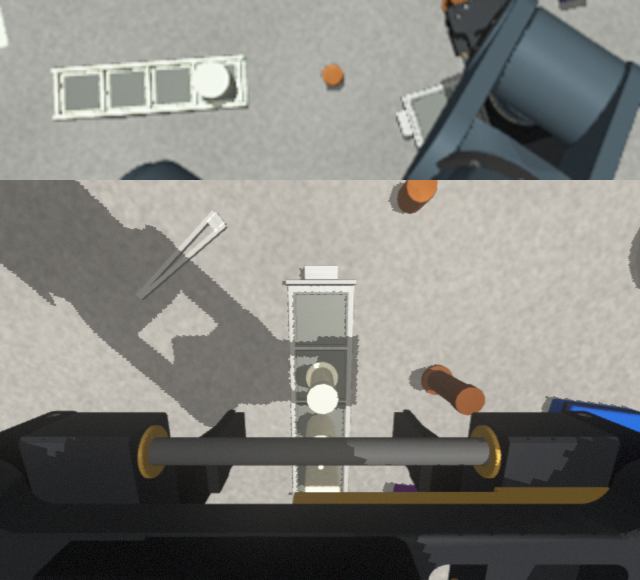

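The jar stands in the tray's right-end place, and the tube cap is at (322,218) between the fingers. Next I grip the tube.

Call:
servo_tool:
  moves: "-0.002 0.001 0.03 0 0.087; -0.002 0.001 0.06 0 0.087; -0.002 0.001 0.09 0 0.087; -0.002 0.001 0.107 0 0.087; -0.002 0.001 0.111 0 0.087; -0.002 0.001 0.111 0 0.06; -0.002 0.001 0.111 0 0.045; -0.002 0.001 0.111 0 0.035; -0.002 0.001 0.111 0 0.028; -0.002 0.001 0.111 0 0.022"
  grip_force: 8

```text
time: 10.57
position: [0.4684, -0.1924, 0.0342]
tool_rot: [0.599, 0.801, 0.0, 0.001]
ft_force: [-0.1, 0.4, 0.3]
grip_width: 0.0617
grip_force: 0.0
```

Call:
servo_tool:
  moves: "0 0 0 0 0.018; 0 0 0 0 0.016; 0 0 0 0 0.016; 0 0 0 0 0.016; 0 0 0 0 0.016; 0 0 0 0 0.016; 0 0 0 0 0.016; 0 0 0 0 0.016"

```text
time: 11.23
position: [0.4677, -0.192, 0.033]
tool_rot: [0.599, 0.801, 0.0, 0.0]
ft_force: [1.4, 0.3, 0.5]
grip_width: 0.0246
grip_force: 8.0
```

Call:
servo_tool:
  moves: "0 0 -0.004 0 0.016; 0 0 -0.015 0 0.016; 0 0 -0.04 0 0.016; 0 0 -0.07 0 0.016; 0 0 -0.095 0 0.016; 0 0 -0.11 0 0.016; 0 0 -0.11 0 0.016; 0 0 -0.11 0 0.016"

```text
time: 11.9
position: [0.4679, -0.1921, 0.1438]
tool_rot: [0.599, 0.801, 0.0, 0.001]
ft_force: [-0.8, -0.3, -0.5]
grip_width: 0.0246
grip_force: 8.0
```

Run:
```python
from h import *
x,y=place(1);to(x,y,.14,3.2)
```

```text
d mm [359.3 129.1   3.4] spin 13.3 | pos [ 0.4679 -0.1921  0.1438] yaw 16.5 tilt -1.0 t 11.9 w 0.024628115097682354 f [-0.8 -0.3 -0.5] q [-0.61 -0.9 ]
```

Width 24.6 mm suggests the pads caught the cap's lower edge. I set the tube back down and re-grip it lower.

Call:
servo_tool:
  moves: "0 0 0.02 0 0.016; 0 0 0.05 0 0.016; 0 0 0.08 0 0.016; 0 0 0.1 0 0.016; 0 0 0.106 0 0.016; 0 0 0.109 0 0.016; 0 0 0.1105 0 0.016; 0 0 0.1105 0 0.016; 0 0 0.1105 0 0.016"

```text
time: 12.65
position: [0.4677, -0.192, 0.0328]
tool_rot: [0.599, 0.801, -0.0, 0.0]
ft_force: [0.9, 0.8, -0.6]
grip_width: 0.0244
grip_force: 8.0
```

Call:
servo_tool:
  moves: "0 0 0 0 0.026; 0 0 0 0 0.03; 0 0 0 0 0.035; 0 0 0.001 0 0.035; 0 0 0.003 0 0.035; 0 0 0.005 0 0.035; 0 0 0.006 0 0.035; 0 0 0.006 0 0.03; 0 0 0.006 0 0.025; 0 0 0.006 0 0.020"

```text
time: 13.48
position: [0.4676, -0.192, 0.0265]
tool_rot: [0.599, 0.801, -0.0, -0.0]
ft_force: [0.2, 0.1, 0.8]
grip_width: 0.0249
grip_force: 0.2
```

Call:
servo_tool:
  moves: "0 0 0 0 0.016; 0 0 0 0 0.016; 0 0 0 0 0.016; 0 0 0 0 0.016"

```text
time: 13.82
position: [0.4677, -0.192, 0.0266]
tool_rot: [0.599, 0.801, -0.0, 0.0]
ft_force: [-0.5, -0.7, -0.3]
grip_width: 0.0237
grip_force: 8.0
```

Run:
```python
from h import *
x,y=place(1);to(x,y,.14,3.2)
```

```text
d mm [ 359.1  129.3 -113.4] spin 13.3 | pos [ 0.4677 -0.192   0.0266] yaw 16.5 tilt -1.0 t 13.8167 w 0.023746231023606235 f [-0.5 -0.7 -0.3] q [-0.61 -0.9 ]
```

Call:
servo_tool:
  moves: "0 0 0 0 0.016; 0 0 -0.004 0 0.016; 0 0 -0.015 0 0.016; 0 0 -0.04 0 0.016; 0 0 -0.07 0 0.016; 0 0 -0.095 0 0.016; 0 0 -0.113 0 0.016; 0 0 -0.113 0 0.016; 0 0 -0.113 0 0.016"

```text
time: 14.57
position: [0.4681, -0.1923, 0.1406]
tool_rot: [0.599, 0.801, 0.0, 0.001]
ft_force: [-0.6, 1.1, -1.8]
grip_width: 0.0237
grip_force: 8.0
```

Run:
```python
from h import *
x,y=place(1);to(x,y,.14,3.2)
a=cams.camera("wrist")[170:340,200:440];b=cams.camera("scene")[170:270,180:320]
cv2.imwrite('pics/g.png',np.vstack([cv2.resize(a,(480,340)),cv2.resize(b,(480,250),interpolation=cv2.INTER_CUBIC)]))
```

```text
d mm [3.595e+02 1.290e+02 1.000e-01] spin 13.3 | pos [ 0.4681 -0.1923  0.1406] yaw 16.5 tilt -1.0 t 14.5667 w 0.023673107833254846 f [-0.6  1.1 -1.8] q [-0.61 -0.9 ]
```

View pics/g.png

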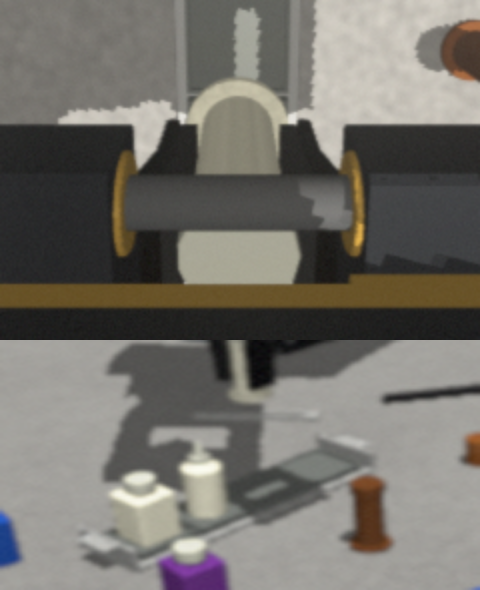

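The tube hangs upright in the gripper, with its foot centred under it. I carry it to place 1.

Call:
servo_tool:
  moves: "0.008 0.003 0 1 0.016; 0.025 0.009 0 2 0.016; 0.055 0.020 0 4 0.016; 0.090 0.032 0 6 0.016; 0.125 0.045 0 8 0.016; 0.160 0.057 0 10 0.016; 0.195 0.070 0 12 0.016; 0.230 0.083 0 13.3 0.016; 0.265 0.095 0 13.3 0.016; 0.300 0.108 0 13.3 0.016"

```text
time: 15.5
position: [0.4846, 0.128, 0.1378]
tool_rot: [0.687, 0.726, -0.001, -0.001]
ft_force: [0.9, -0.6, -0.8]
grip_width: 0.0238
grip_force: 8.0
```

Run:
```python
from h import *
x,y=place(1);to(x,y,.14,3.2)
```

```text
d mm [60.6  8.6 -2.2] spin -0.0 | pos [0.4846 0.128  0.1378] yaw 3.2 tilt -1.0 t 15.5 w 0.023816050071300422 f [ 0.9 -0.6 -0.8] q [ 0.04 -0.02]
```

Call:
servo_tool:
  moves: "0.025 0.003 0 0 0.016; 0.045 0.006 0 0 0.016; 0.057 0.008 0 0 0.016; 0.060 0.008 0 0 0.016; 0.060 0.008 0 0 0.016; 0.060 0.008 0 0 0.016; 0.060 0.008 0 0 0.016"

```text
time: 16.08
position: [0.4906, 0.1854, 0.1392]
tool_rot: [0.688, 0.726, -0.001, -0.0]
ft_force: [-0.7, 0.8, -0.1]
grip_width: 0.0238
grip_force: 8.0
```

Run:
```python
from h import *
x,y=place(1);to(x,y,.02,3.2)
```

```text
d mm [  3.8  -0.4 119.2] spin -0.1 | pos [0.4906 0.1854 0.1392] yaw 3.1 tilt -1.0 t 16.0833 w 0.023804165083930975 f [-0.7  0.8 -0.1] q [0.15 0.09]
```

Call:
servo_tool:
  moves: "0.002 0 0.02 0 0.016; 0.003 0 0.045 0 0.016; 0.003 0 0.075 0 0.016; 0.003 0 0.1 0 0.016; 0.003 0 0.11 0 0.016; 0.003 0 0.116 0 0.016; 0.003 0 0.117 0 0.016; 0.003 0 0.117 0 0.016; 0.003 0 0.117 0 0.016"

```text
time: 16.83
position: [0.4918, 0.1896, 0.0237]
tool_rot: [0.687, 0.726, 0.001, 0.001]
ft_force: [0.5, -0.5, -0.5]
grip_width: 0.0236
grip_force: 8.0
```

Run:
```python
from h import *
x,y=place(1);to(x,y,.02,3.2)
```

```text
d mm [-0.5 -1.9  3.7] spin -0.1 | pos [0.4918 0.1896 0.0237] yaw 3.1 tilt -1.0 t 16.8333 w 0.023637490483508317 f [ 0.5 -0.5 -0.5] q [0.16 0.1 ]
```

Call:
servo_tool:
  moves: "0 -0.001 0.001 0 0.016; 0 -0.001 0.002 0 0.016; 0 -0.001 0.003 0 0.016; 0 -0.001 0.0035 0 0.016; 0 -0.001 0.0035 0 0.016; 0 -0.001 0.0035 0 0.016"

```text
time: 17.33
position: [0.4898, 0.1897, 0.0194]
tool_rot: [0.687, 0.726, 0.0, 0.0]
ft_force: [-0.6, -0.5, 3.2]
grip_width: 0.0241
grip_force: 8.0
```

Run:
```python
from h import *
x,y=place(1);to(x,y,.0195,3.2)
```

```text
d mm [-0.7  0.  -0.1] spin -0.0 | pos [0.4898 0.1897 0.0194] yaw 3.2 tilt -1.0 t 17.3333 w 0.024079676285400177 f [-0.6 -0.5  3.2] q [0.16 0.1 ]
```

Call:
servo_tool:
  moves: "0 0 0 0 0.03; 0 0 0 0 0.045; 0 0 0 0 0.065; 0 0 0 0 0.087; 0 0 0 0 0.087; 0 0 0 0 0.087; 0 0 -0.005 0 0.087; 0 0 -0.025 0 0.087; 0 0 -0.06 0 0.087; 0 0 -0.095 0 0.087"

```text
time: 18.17
position: [0.4885, 0.1893, 0.1143]
tool_rot: [0.687, 0.726, -0.001, -0.001]
ft_force: [0.6, 0.3, -0.4]
grip_width: 0.0815
grip_force: 0.0
```

Call:
servo_tool:
  moves: "0 0 -0.02 0 0.087; 0 0 -0.035 0 0.087; 0 0 -0.035 0 0.087; 0 0 -0.035 0 0.087"

```text
time: 18.5
position: [0.4901, 0.1897, 0.1499]
tool_rot: [0.687, 0.726, 0.001, 0.001]
ft_force: [-0.1, -0.3, 0.4]
grip_width: 0.0863
grip_force: 0.0
```

Run:
```python
from h import *
to(.482,-.240,.15,16.5)
```

```text
d mm [-4.286e+02 -3.180e+01 -3.000e-01] spin -13.3 | pos [0.4901 0.1897 0.1499] yaw 3.2 tilt -1.0 t 18.5 w 0.08633473880563013 f [-0.1 -0.3  0.4] q [0.16 0.1 ]
```

Call:
servo_tool:
  moves: "-0.020 -0.001 0 -1 0.087; -0.055 -0.004 0 -3 0.087; -0.095 -0.007 0 -5 0.087; -0.135 -0.010 0 -7 0.087; -0.175 -0.013 0 -9 0.087; -0.215 -0.016 0 -11 0.087; -0.255 -0.019 0 -13.3 0.087; -0.295 -0.022 0 -13.3 0.087; -0.335 -0.025 0 -13.3 0.087; -0.375 -0.028 0 -13.3 0.087"

```text
time: 19.33
position: [0.4809, -0.1877, 0.1472]
tool_rot: [0.599, 0.801, -0.0, -0.002]
ft_force: [1.1, 0.4, 0.3]
grip_width: 0.0868
grip_force: 0.0
```

Call:
servo_tool:
  moves: "-0.020 0.009 0 0 0.087; -0.035 0.014 0 0 0.087; -0.045 0.014 0 0 0.087; -0.045 0.014 0 0 0.087; -0.045 0.014 0 0 0.087; -0.045 0.014 0 0 0.087"

```text
time: 19.83
position: [0.5073, -0.2238, 0.1481]
tool_rot: [0.598, 0.801, 0.0, -0.002]
ft_force: [0.2, -0.3, -0.1]
grip_width: 0.087
grip_force: 0.0
```

Run:
```python
from h import *
to(.482,-.240,.031,16.5)
a=cams.camera("wrist")[0:340];b=cams.camera("top")[205:260,165:285];m=cams.camera_model("wrist")
print(proj("",[.482,-.240,.093],m))
cv2.imwrite('pics/i.png',np.vstack([a,cv2.resize(b,(545,250),interpolation=cv2.INTER_CUBIC) if 0 else cv2.copyMakeBorder(cv2.resize(b,(545,250)),0,0,0,95,0)]))
```

```text
d mm [ -8.7 -28.6 117.2] spin 0.0 | pos [ 0.5073 -0.2238  0.1481] yaw 16.5 tilt -1.0 t 19.8333 w 0.08702636879394371 f [ 0.2 -0.3 -0.1] q [-0.62 -0.91]
[281.64327483 228.51510017]
```

View pics/i.png

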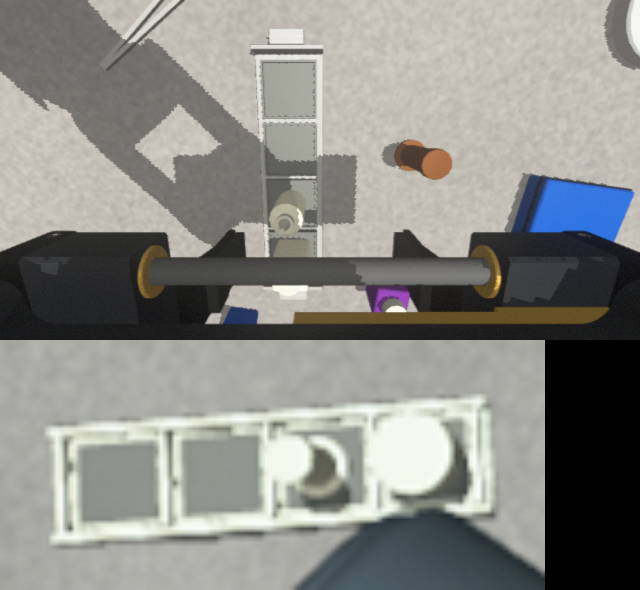

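The tray shows jar and tube upright in places 0 and 1. The dropper nozzle is at (285,224), so the tool sits too far out; I correct that.

Call:
servo_tool:
  moves: "-0.004 -0.014 0 0 0.087; -0.008 -0.026 0 0 0.087; -0.008 -0.028 0 0 0.087; -0.008 -0.028 0 0 0.087; -0.008 -0.028 0 0 0.087; -0.008 -0.028 0 0 0.087"

```text
time: 20.43
position: [0.4844, -0.2411, 0.1492]
tool_rot: [0.599, 0.801, 0.0, 0.0]
ft_force: [-0.2, -1.0, -0.2]
grip_width: 0.0868
grip_force: 0.0
```

Run:
```python
from h import *
to(.482,-.240,.031,16.5)
m=cams.camera_model("wrist");a=cams.camera("wrist")
print(proj("",[.482,-.240,.093],m),ray("",285,224,.093,m))
g=a[185:245,290:350];cv2.imwrite('pics/j.png',cv2.resize(g,(600,600),interpolation=cv2.INTER_CUBIC))
```

```text
d mm [  1.7  -2.  118.2] spin -0.0 | pos [ 0.4844 -0.2411  0.1492] yaw 16.5 tilt -1.0 t 20.4333 w 0.08675292063659824 f [-0.2 -1.  -0.2] q [-0.67 -0.96]
[316.69585815 216.25738737] [ 0.4602329  -0.25302847  0.093     ]
```

View pics/j.png

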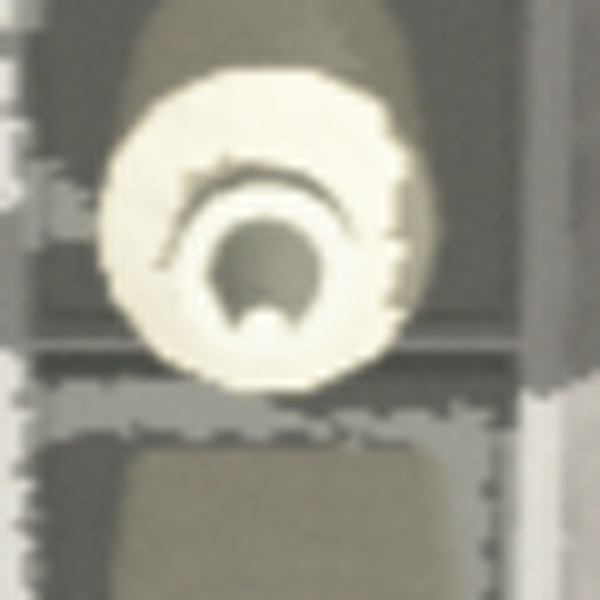

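The nozzle tip is at (317,217), 1 px from the prediction. I grip the dropper at TCP z 0.028.

Call:
servo_tool:
  moves: "0.001 -0.001 0.03 0 0.087; 0.001 -0.001 0.06 0 0.087; 0.001 -0.001 0.09 0 0.087; 0.001 -0.001 0.11 0 0.087; 0.001 -0.001 0.119 0 0.087; 0.001 -0.001 0.120 0 0.07; 0.001 -0.001 0.120 0 0.055; 0.001 -0.001 0.120 0 0.045; 0.001 -0.001 0.120 0 0.037; 0.001 -0.001 0.120 0 0.03"
  grip_force: 8

```text
time: 21.32
position: [0.4836, -0.2411, 0.0304]
tool_rot: [0.599, 0.801, -0.0, 0.001]
ft_force: [-0.4, 0.9, -0.3]
grip_width: 0.0617
grip_force: 0.0
```

Call:
servo_tool:
  moves: "0 0 0 0 0.024; 0 0 0 0 0.024; 0 0 0 0 0.024; 0 0 0 0 0.024; 0 0 0 0 0.024; 0 0 0 0 0.024; 0 0 0 0 0.024"

```text
time: 21.9
position: [0.4828, -0.2405, 0.0291]
tool_rot: [0.599, 0.801, -0.0, -0.0]
ft_force: [0.1, -0.1, 1.5]
grip_width: 0.0298
grip_force: 8.0
```

Run:
```python
from h import *
x,y=place(2);to(x,y,.14,3.2)
```

```text
d mm [ 464.4  141.4 -110.9] spin 13.3 | pos [ 0.4828 -0.2405  0.0291] yaw 16.5 tilt -1.0 t 21.9 w 0.02984619005069837 f [ 0.1 -0.1  1.5] q [-0.67 -0.96]
```

Call:
servo_tool:
  moves: "0 0 -0.004 0 0.024; 0 0 -0.015 0 0.024; 0 0 -0.04 0 0.024; 0 0 -0.07 0 0.024; 0.005 0.002 -0.1 0 0.024; 0.02 0.006 -0.113 0 0.024; 0.045 0.014 -0.113 0 0.024; 0.075 0.023 -0.113 0 0.024; 0.105 0.032 -0.113 0 0.024; 0.135 0.041 -0.113 0 0.024"

```text
time: 22.73
position: [0.4837, -0.0983, 0.1431]
tool_rot: [0.599, 0.801, 0.0, 0.001]
ft_force: [0.8, -0.4, -0.4]
grip_width: 0.0294
grip_force: 8.0
```

Run:
```python
from h import *
x,y=place(2);to(x,y,.14,3.2)
```

```text
d mm [328.4  99.8   3. ] spin 13.2 | pos [ 0.4837 -0.0983  0.1431] yaw 16.4 tilt -1.0 t 22.7333 w 0.0293927316923981 f [ 0.8 -0.4 -0.4] q [-0.43 -0.71]
```

Call:
servo_tool:
  moves: "0.030 0.009 0 1 0.024; 0.062 0.019 0 3 0.024; 0.095 0.029 0 5 0.024; 0.130 0.039 0 7 0.024; 0.165 0.050 0 9 0.024; 0.200 0.061 0 11 0.024; 0.235 0.071 0 13.3 0.024; 0.270 0.082 0 13.3 0.024; 0.300 0.091 0 13.3 0.024; 0.320 0.097 0 13.3 0.024"

```text
time: 23.57
position: [0.4858, 0.2381, 0.143]
tool_rot: [0.687, 0.727, 0.001, 0.0]
ft_force: [0.7, -0.3, 0.6]
grip_width: 0.0291
grip_force: 8.0
```

Call:
servo_tool:
  moves: "0.008 0.001 0 0 0.024; 0.008 0.001 0 0 0.024; 0.008 0.001 0 0 0.024; 0.008 0.001 0 0 0.024"

```text
time: 23.9
position: [0.4866, 0.2417, 0.1422]
tool_rot: [0.688, 0.726, -0.0, 0.0]
ft_force: [0.1, 0.1, -1.1]
grip_width: 0.0298
grip_force: 8.0
```

Run:
```python
from h import *
x,y=place(2);to(x,y,.022,3.2)
```

```text
d mm [  3.4   0.4 120.2] spin -0.1 | pos [0.4866 0.2417 0.1422] yaw 3.1 tilt -1.0 t 23.9 w 0.029810378259355622 f [ 0.1  0.1 -1.1] q [0.26 0.2 ]
```

Call:
servo_tool:
  moves: "0.002 0 0.02 0 0.024; 0.003 0 0.045 0 0.024; 0.003 0 0.075 0 0.024; 0.003 0 0.1 0 0.024; 0.003 0 0.112 0 0.024; 0.003 0 0.116 0 0.024; 0.003 0 0.117 0 0.024; 0.003 0 0.117 0 0.024; 0.003 0 0.117 0 0.024; 0.003 0 0.117 0 0.024"

```text
time: 24.73
position: [0.4875, 0.246, 0.0263]
tool_rot: [0.687, 0.726, 0.001, 0.001]
ft_force: [0.1, 0.6, 0.3]
grip_width: 0.0298
grip_force: 8.0
```

Run:
```python
from h import *
x,y=place(2);to(x,y,.022,3.2)
```

```text
d mm [-1.  -0.9  4.2] spin -0.1 | pos [0.4875 0.246  0.0263] yaw 3.1 tilt -1.0 t 24.7333 w 0.029825316349375488 f [0.1 0.6 0.3] q [0.26 0.21]
```

Call:
servo_tool:
  moves: "0 0 0.001 0 0.024; 0 0 0.002 0 0.024; 0 0 0.003 0 0.024; 0 0 0.004 0 0.024; 0 0 0.004 0 0.024; 0 0 0.004 0 0.024"

```text
time: 25.23
position: [0.4868, 0.2462, 0.0219]
tool_rot: [0.687, 0.726, 0.0, 0.0]
ft_force: [-1.0, -0.6, 5.0]
grip_width: 0.0298
grip_force: 8.0
```

Run:
```python
from h import *
x,y=place(2);to(x,y,.022,3.2)
```

```text
d mm [-1.2 -0.1 -0.1] spin -0.0 | pos [0.4868 0.2462 0.0219] yaw 3.2 tilt -1.0 t 25.2333 w 0.02976264275388334 f [-1.  -0.6  5. ] q [0.26 0.21]
```

Call:
servo_tool:
  moves: "0 0 0 0 0.035; 0 0 0 0 0.05; 0 0 0 0 0.07; 0 0 0 0 0.087; 0 0 0 0 0.087; 0 0 0 0 0.087; 0 0 -0.005 0 0.087; 0 0 -0.025 0 0.087; 0 0 -0.06 0 0.087; 0 0 -0.095 0 0.087"

```text
time: 26.07
position: [0.4854, 0.2456, 0.1162]
tool_rot: [0.687, 0.726, -0.002, -0.001]
ft_force: [1.1, 1.0, -0.1]
grip_width: 0.0839
grip_force: 0.0
```

Call:
servo_tool:
  moves: "0 0 -0.02 0 0.087; 0 0 -0.035 0 0.087; 0 0 -0.035 0 0.087; 0 0 -0.035 0 0.087"

```text
time: 26.4
position: [0.4869, 0.2461, 0.1519]
tool_rot: [0.687, 0.726, 0.001, 0.001]
ft_force: [0.1, -0.5, -0.8]
grip_width: 0.087
grip_force: 0.0
```

Run:
```python
from h import *
to(.4987,-.294,.15,16.5)
```

```text
d mm [-539.9  -18.1    1.6] spin -13.3 | pos [0.4869 0.2461 0.1519] yaw 3.2 tilt -1.0 t 26.4 w 0.08704505084534521 f [ 0.1 -0.5 -0.8] q [0.26 0.21]
```

Call:
servo_tool:
  moves: "-0.020 -0.001 0 -1 0.087; -0.055 -0.002 0 -3 0.087; -0.095 -0.003 0 -5 0.087; -0.135 -0.004 0 -7 0.087; -0.175 -0.006 0 -9 0.087; -0.215 -0.007 0 -11 0.087; -0.255 -0.008 0 -13.3 0.087; -0.295 -0.010 0 -13.3 0.087; -0.335 -0.011 0 -13.3 0.087; -0.375 -0.013 0 -13.3 0.087"

```text
time: 27.23
position: [0.4929, -0.1306, 0.1493]
tool_rot: [0.599, 0.801, -0.0, -0.002]
ft_force: [1.1, 0.4, 0.5]
grip_width: 0.087
grip_force: 0.0
```

Run:
```python
from h import *
to(.4987,-.294,.15,16.5)
```

```text
d mm [-158.3  -40.7   -1. ] spin -0.1 | pos [ 0.4929 -0.1306  0.1493] yaw 16.4 tilt -1.0 t 27.2333 w 0.08695502567766157 f [1.1 0.4 0.5] q [-0.48 -0.77]
```

Call:
servo_tool:
  moves: "-0.040 -0.010 0 0 0.087; -0.080 -0.020 0 0 0.087; -0.115 -0.030 0 0 0.087; -0.145 -0.037 0 0 0.087; -0.157 -0.040 0 0 0.087; -0.157 -0.040 0 0 0.087; -0.157 -0.040 0 0 0.087; -0.157 -0.040 0 0 0.087"

```text
time: 27.9
position: [0.4994, -0.2885, 0.1499]
tool_rot: [0.598, 0.801, 0.0, -0.002]
ft_force: [-0.2, -0.3, -0.2]
grip_width: 0.0873
grip_force: 0.0
```

Run:
```python
from h import *
to(.4987,-.294,.029,16.5)
m=cams.camera_model("wrist");a=cams.camera("wrist")
print(proj("",[.4987,-.294,.079],m))
c=cams.camera("top")[205:260,165:285]
cv2.imwrite('pics/k.png',np.vstack([a[:330],cv2.copyMakeBorder(cv2.resize(c,(545,250)),0,0,0,95,0)]))
```

```text
d mm [ -5.5  -2.  120.9] spin 0.0 | pos [ 0.4994 -0.2885  0.1499] yaw 16.5 tilt -1.0 t 27.9 w 0.0872693666230723 f [-0.2 -0.3 -0.2] q [-0.72 -1.01]
[316.68358743 218.94730583]
```

View pics/k.png

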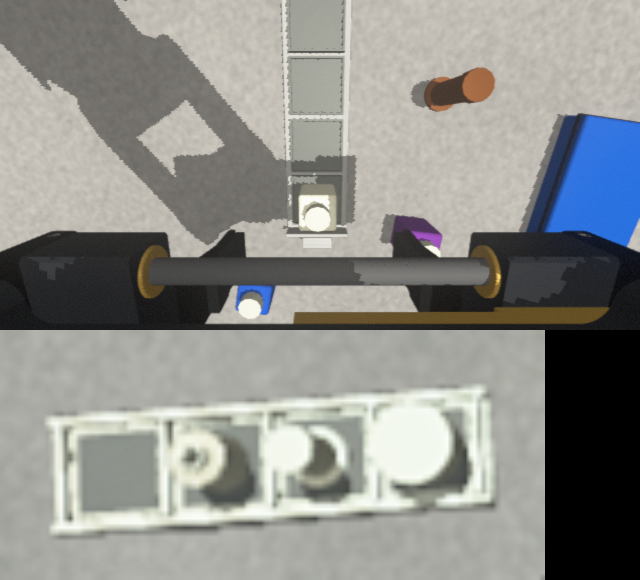

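The square cap is at (317,217), as predicted, and three containers stand in the tray. The purple bottle is close, so I check its clearance before descending.

Run:
```python
from h import *
im=cv2.imread("pics/top0.png");hsv=cv2.cvtColor(im,cv2.COLOR_BGR2HSV)
o=get_obs();M=Ro.from_quat(o["tool_rot"]).as_matrix()
for n,(x0,y0) in(("purple",(425,170)),("blue",(467,225))):
    s=hsv[y0:y0+28,x0:x0+28];k=((s[...,1]>110)).astype(np.uint8)
    w=((im[y0:y0+28,x0:x0+28].min(2)>170)).astype(np.uint8)
    for h,mm in((.026,k),(.068,w)):
        p=np.argwhere(mm)[:,::-1]+[x0,y0];c=p.mean(0)
        P=np.array([ray("top",u,v,h) for u,v in p])-[.4987,-.294,0]
        T=P@M;print(n,h,len(p),(T.mean(0)*1e3).round(),(T.min(0)*1e3).round()[:2],(T.max(0)*1e3).round()[:2])
```

```text
purple 0.026 157 [-38.  98. -26.] [-66.  80.] [-21. 118.]
purple 0.068 57 [-41.  99. -68.] [-50.  90.] [-32. 109.]
blue 0.026 183 [-91. -65. -26.] [-121.  -84.] [-71. -48.]
blue 0.068 63 [-95. -65. -68.] [-105.  -75.] [-85. -55.]
```

Call:
servo_tool:
  moves: "-0.003 -0.001 0.03 0 0.087; -0.005 -0.002 0.06 0 0.087; -0.005 -0.002 0.09 0 0.087; -0.005 -0.002 0.11 0 0.087; -0.005 -0.002 0.119 0 0.087; -0.005 -0.002 0.121 0 0.07; -0.005 -0.002 0.121 0 0.055; -0.005 -0.002 0.121 0 0.045; -0.005 -0.002 0.121 0 0.038; -0.005 -0.002 0.121 0 0.03"
  grip_force: 12

```text
time: 28.83
position: [0.5007, -0.297, 0.0315]
tool_rot: [0.598, 0.801, -0.0, 0.001]
ft_force: [0.3, -0.4, 0.1]
grip_width: 0.0613
grip_force: 0.0
```

Call:
servo_tool:
  moves: "0 0 0 0 0.028; 0 0 0 0 0.028; 0 0 0 0 0.028; 0 0 0 0 0.028; 0 0 0 0 0.028; 0 0 0 0 0.028; 0 0 0 0 0.028"

```text
time: 29.42
position: [0.4999, -0.2965, 0.0302]
tool_rot: [0.599, 0.801, -0.0, 0.0]
ft_force: [0.8, -0.2, 2.6]
grip_width: 0.0341
grip_force: 12.0
```

Run:
```python
from h import *
x,y=place(3);to(x,y,.145,3.2)
```

```text
d mm [ 577.5  153.6 -114.9] spin 13.3 | pos [ 0.4999 -0.2965  0.0302] yaw 16.5 tilt -1.0 t 29.4167 w 0.034147499862074306 f [ 0.8 -0.2  2.6] q [-0.73 -1.01]
```

Call:
servo_tool:
  moves: "0 0 -0.004 0 0.028; 0 0 -0.015 0 0.028; 0 0 -0.04 0 0.028; 0 0 -0.07 0 0.028; 0.005 0.001 -0.1 0 0.028; 0.02 0.005 -0.117 0 0.028; 0.045 0.012 -0.117 0 0.028; 0.075 0.020 -0.117 0 0.028; 0.110 0.029 -0.117 0 0.028; 0.145 0.038 -0.117 0 0.028"

```text
time: 30.25
position: [0.4951, -0.1456, 0.148]
tool_rot: [0.599, 0.801, 0.0, 0.001]
ft_force: [0.9, 1.1, -1.4]
grip_width: 0.034
grip_force: 12.0
```

Call:
servo_tool:
  moves: "0.035 0.009 0 0 0.028; 0.070 0.018 0 0 0.028; 0.105 0.028 0 0 0.028; 0.140 0.037 0 0 0.028; 0.165 0.044 0 0 0.028; 0.180 0.048 0 0 0.028"

```text
time: 30.75
position: [0.4893, 0.0426, 0.1478]
tool_rot: [0.598, 0.802, 0.0, -0.0]
ft_force: [-0.1, 0.1, -0.6]
grip_width: 0.0338
grip_force: 12.0
```

Run:
```python
from h import *
x,y=place(3);to(x,y-.002,.145,3.2)
```

```text
d mm [247.2  67.8   3. ] spin 13.4 | pos [0.4893 0.0426 0.1478] yaw 16.6 tilt -1.0 t 30.75 w 0.03384256016831851 f [-0.1  0.1 -0.6] q [-0.14 -0.43]
```

Call:
servo_tool:
  moves: "0.020 0.005 0 1 0.028; 0.050 0.014 0 3 0.028; 0.085 0.023 0 5 0.028; 0.120 0.033 0 7 0.028; 0.155 0.042 0 9 0.028; 0.190 0.052 0 11 0.028; 0.220 0.060 0 13.3 0.028; 0.238 0.065 0 13.3 0.028; 0.245 0.067 0 13.3 0.028; 0.245 0.067 0 13.3 0.028"

```text
time: 31.58
position: [0.4849, 0.295, 0.1475]
tool_rot: [0.686, 0.727, 0.0, 0.0]
ft_force: [0.3, -0.1, -0.8]
grip_width: 0.0344
grip_force: 12.0
```

Call:
servo_tool:
  moves: "0 0 0 0 0.028; 0 0 0 0 0.028; 0 0 0 0 0.028"

```text
time: 31.83
position: [0.4851, 0.292, 0.1471]
tool_rot: [0.688, 0.726, -0.0, -0.0]
ft_force: [-0.2, -0.9, -1.6]
grip_width: 0.0338
grip_force: 12.0
```

Run:
```python
from h import *
x,y=place(3);to(x,y-.002,.0232,3.2)
```

```text
d mm [  7.   -1.1 123.9] spin -0.1 | pos [0.4851 0.292  0.1471] yaw 3.1 tilt -1.0 t 31.8333 w 0.033750790772975506 f [-0.2 -0.9 -1.6] q [0.34 0.29]
```

Call:
servo_tool:
  moves: "0.003 0 0.02 0 0.028; 0.005 -0.001 0.045 0 0.028; 0.005 -0.001 0.075 0 0.028; 0.005 -0.001 0.1 0 0.028; 0.005 -0.001 0.114 0 0.028; 0.005 -0.001 0.119 0 0.028; 0.005 -0.001 0.121 0 0.028; 0.005 -0.001 0.121 0 0.028; 0.005 -0.001 0.121 0 0.028; 0.005 -0.001 0.121 0 0.028"

```text
time: 32.67
position: [0.4849, 0.2987, 0.0273]
tool_rot: [0.687, 0.726, 0.001, 0.001]
ft_force: [-0.3, -0.7, -0.4]
grip_width: 0.0341
grip_force: 12.0
```

Run:
```python
from h import *
x,y=place(3);to(x,y-.002,.0232,3.2)
```

```text
d mm [ 0.2 -1.3  4.1] spin -0.1 | pos [0.4849 0.2987 0.0273] yaw 3.1 tilt -1.0 t 32.6667 w 0.03405540657109637 f [-0.3 -0.7 -0.4] q [0.36 0.3 ]
```

Call:
servo_tool:
  moves: "0 -0.001 0.001 0 0.028; 0 -0.001 0.002 0 0.028; 0 -0.001 0.003 0 0.028; 0 -0.001 0.0038 0 0.028; 0 -0.001 0.0038 0 0.028; 0 -0.001 0.0038 0 0.028"

```text
time: 33.17
position: [0.483, 0.2986, 0.0232]
tool_rot: [0.687, 0.726, 0.0, 0.0]
ft_force: [-0.9, -0.2, 5.5]
grip_width: 0.034
grip_force: 12.0
```

Run:
```python
from h import *
x,y=place(3);to(x,y-.002,.0232,3.2)
```

```text
d mm [ 0.2  0.7 -0. ] spin -0.0 | pos [0.483  0.2986 0.0232] yaw 3.2 tilt -1.0 t 33.1667 w 0.033958669544312994 f [-0.9 -0.2  5.5] q [0.36 0.3 ]
```

Call:
servo_tool:
  moves: "0 0 0 0 0.04; 0 0 0 0 0.055; 0 0 0 0 0.075; 0 0 0 0 0.087; 0 0 0 0 0.087; 0 0 0 0 0.087; 0 0 -0.005 0 0.087; 0 0 -0.025 0 0.087; 0 0 -0.06 0 0.087; 0 0 -0.095 0 0.087"

```text
time: 34.0
position: [0.4817, 0.298, 0.1174]
tool_rot: [0.687, 0.726, -0.002, -0.001]
ft_force: [1.2, -0.2, 0.4]
grip_width: 0.0854
grip_force: 0.0
```

Call:
servo_tool:
  moves: "-0.02 0 -0.03 0 0.087; -0.06 0 -0.06 0 0.087; -0.1 0 -0.09 0 0.087; -0.14 0 -0.11 0 0.087; -0.17 0 -0.12 0 0.087; -0.19 0 -0.12 0 0.087; -0.2 0 -0.12 0 0.087; -0.2 0 -0.12 0 0.087; -0.2 0 -0.12 0 0.087"

```text
time: 34.75
position: [0.4934, 0.099, 0.237]
tool_rot: [0.688, 0.726, 0.0, -0.001]
ft_force: [0.2, -0.1, 0.4]
grip_width: 0.0871
grip_force: 0.0
```

Run:
```python
from h import *
to(.48,.1,.2)
a=cams.camera("wrist")[0:240,200:440];b=cams.camera("scene")[160:230,320:440];c=cams.camera("top")[205:260,165:285]
f=lambda i,w,h:cv2.resize(i,(w,h),interpolation=cv2.INTER_CUBIC)
cv2.imwrite('pics/z.png',np.hstack([f(a,300,300*1),np.zeros((300,1,3),np.uint8),f(b,499,300)]));
cv2.imwrite('pics/z.png',np.vstack([cv2.imread('pics/z.png'),f(c,800,300)]))
```

```text
d mm [  1.7 -13.3  37. ] spin 0 | pos [0.4934 0.099  0.237 ] yaw 3.1 tilt -1.0 t 34.75 w 0.08711567271925232 f [ 0.2 -0.1  0.4] q [-0.03 -0.08]
```

View pics/z.png

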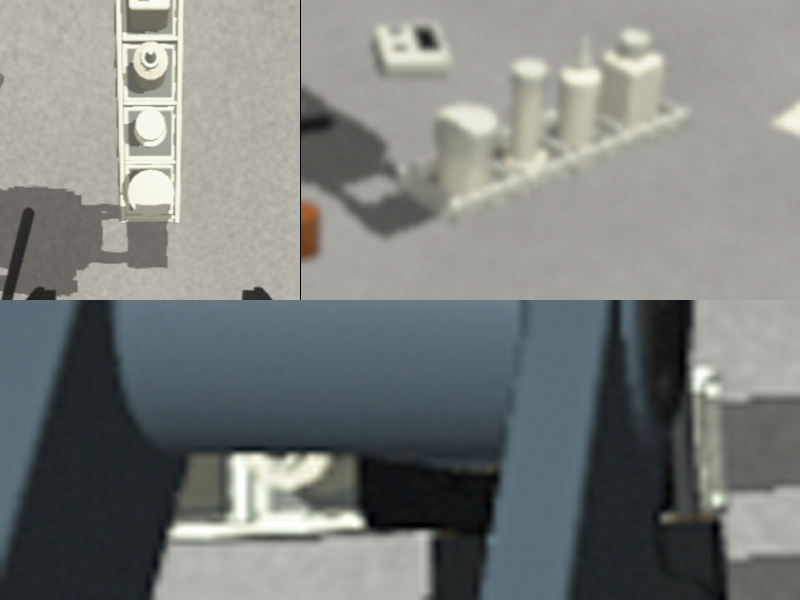

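All four stand upright in the tray, seated between its walls. From the right end they are jar, tube, dropper and square, and the gripper is clear.

```bash
python3 -c "
from rig import job
print(job.hand_in())"
```

```text
the job is handed in; nothing more can be done
None
```

I moved all four containers to the tray in reverse order, each upright in its own place and released (jar at the right end, then tube, dropper and square), and handed the job in at about 35 s; no verdict came back.

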